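Seat the honing wheel on its spindle and clamp it

ROBOT

A 7-joint arm with a two-finger parallel gripper is mounted at the origin on a cart in front of the work surface, level with it; the furniture and walls round the work are solid. World frame = base frame: x ahead of the robot, y to its left, z up, the work surface at z = 0. Lengths are in mm, angles in rad, forces in N, time in s.
With the tool pointing down it reaches from about 400 to 875 mm from the base axis. Payload 4.4 kg.
Tool frame: the origin (TCP) lies on the centre line of the jaws, within the pads' length; the fingertips stand 25 mm ahead of it and the grasp point (between the pads) lies 6 mm ahead of it (ctrl.finger_overhang is the distance from the TCP to the fingertips, in mm); z points along the fingers, y is the line along which they close (so a half turn about z gives the same grasp; the last joint's range is limited). The gripper opens to 85 mm and grips with 20 to 120 N. Pads are 22 mm wide; open, the fingers measure 114 mm over their backs; the gripper's body (76 mm by 85 mm) begins 54 mm behind the grasp point. The pads swing forward as they close: fully open they stand 13 mm farther back than shut.
Start: joints at [-1.316, 0.628, 0.038, 1.517, -0.027, 0.996, -0.02], TCP at [204.939, 616.861, 256.313] pointing down, gripper open.
Joint ranges: [-3.06, 3.06], [-0.37, 2.12], [-1.25, 1.32], [0.18, 2.47], [-1.1, 4.24], [0.23, 1.98], [-2.94, 2.94]. Speed limits (rad/s): [2.57, 2.57, 3.14, 3.14, 3.14, 3.14, 3.14].

INTERFACE

Orientations are given as [roll, pitch, yaw] about the fixed x, y, z axes, in that order (R = Rz(yaw) Ry(pitch) Rx(roll)).
In Python, from cell import ctrl gives the robot as it stands. The module is installed in compiled form; this text tells all that it offers.
- The arm moves only by the tool play_rows, never from a script. Its argument "targets" is a list of rows, each a list of 5 numbers: the closure, from 0 (fully open) to 1 (shut), then the shift along the tool's x, y, z in cm, then the turn about the tool's z in degrees. In form: [[gripper, dx, dy, dz, spin], ...]. A call has 1 to 10 rows; each row is the pose to reach, as a shift and turn from the pose commanded when the call began, along the tool's axes at that moment; what a row does not reach only later rows make up. A row lasts 1/10 s, in which the tool goes at most 50 mm and 8.59 degrees, less where a joint would pass 70% of its speed; a pose out of reach is approached as far as the arm can. A call with a gripper value outside its range is refused whole. The fingers move at their own pace and stop on an object; the grip force is fixed at half the most. Time passes only in rows, so rows that repeat a pose let the fingers close. It gives the time, the measured TCP pose, the force, the opening and the grip force at its end, in the units of the state.
- ctrl.read_state(): the state, without advancing time (a new reading comes with each control period).
- ctrl.get_image(name): name is "side" or "top"; returns (picture, depth): 400x640x3 uint8, red, green, blue; 400x640 float32, mm along the optical axis (not along the pixel's ray), 0 where there is no reading.
- ctrl.calibration(name): a dict with "vfov" (degrees; the focal length in pixels is half the picture's height over the tangent of half this angle, whatever the lens; pixels are square), "cx", "cy" (the principal point, pixels), "extrinsics" (4x4, takes a point from camera to world coordinates). Camera axes: x right, y down, z forward; pixel columns grow to the right and rows downward; lengths in mm; the calibration is good to about 2 mm. A picture is of the moment at which its call begins. calibration takes no time and is no camera call.
- ctrl.finish_job(): hands the job in; it is judged then, once.
Trained networks look in the newest picture that a camera, given by its name, has taken for a name from the list of things; names that differ only in an ending like _2 or _b are one class to them, and where a whole thing is asked for, a point or a joint stands for the part that bears it (a point fixed in the world has none). Each returns a list of dicts, best first, with "confidence" (0 to 1); they miss things now and then, are a little off and sometimes report something else, mostly with a low value. They report only what shows in the picture. A call takes as long as a camera call. They do not tell look-alikes from the thing itself.
- ctrl.search_frame(camera, name): "bbox" ([left, top, right, bottom] in pixels, round what is visible of it).
- ctrl.trace(camera, name): "pixels" (400x640 bool, what is visible of it) and "bbox" ([left, top, right, bottom] in pixels, round what is visible of it).
The state is a dict: "clock": time; "qpos": joint angles; "qd": joint speeds; "tau": joint torques, N m; "eef_pos": TCP position; "tool_rot": TCP orientation; "force": force on the tool from outside, world axes, zero at the start; "torque": the same for the moment, N m; "width": finger opening in mm; "gripper_force": force on a finger pad.
Only numpy, scipy, OpenCV 4.12 (cv2) and the standard library are available. Lean on these libraries where they do the work, as an engineer would, in place of code of your own. Each camera call takes 0.05 s, during which the arm holds its last target. There are 200 camera calls.

TASK

The honing wheel stands loose on top of its spindle: swing the hold-down arm well clear, then press the wheel down and turn it by its bar until it drops over the spindle's flat tang, and press it fully home. Then swing the arm back to its stop over the wheel and push the plunger down until it rests on the wheel's bar. Leave the tin, the bradawl and the mallet where they lie.

Things in the scene. Friction and masses are not known exactly. Their poses are not given: they have to be found in the camera images.
- honing_head: Fixed grey cast base, 150 x 250 x 18 mm, on the bench. Origin: on the spindle axis at bench height; z up; the base reaches from x = -75 to +75 mm and y = -80 to +170 mm. A post, 32 mm in diameter, 112 mm high, stands at x = 0, y = +130 mm and carries the hold-down arm.
- flange (a point): Middle of the top of the spindle's flange (46 mm diameter), 30 mm above the bench: the seated wheel's underside rests on it. On the flange stands a flat tang, 44 mm long along the base's x, 14 mm wide, 10 mm high, and on the tang a round nose, 15 mm diameter, 22 mm high.
- collar (a joint): Stiff brass collar, 68 mm diameter, round the flange under the wheel: 0 = up, carrying the unseated wheel with its underside 41.5 mm above the bench; grows as it is pushed down, to 12.5 mm (m). Sliding it takes about 9 N, wheel's weight included; it stays where it is pushed to.
- wheel: Loose grey stone wheel, 120 mm diameter, 38 mm thick, about 0.45 kg, standing on the spindle with the nose in its bore. Origin: on its axis at its underside, z up. A slot 17 mm wide, 12 mm deep crosses the underside along x, under the bar. With the slot along the tang (either way round, within 4 degrees) pressing sinks it 11.5 mm to home; out of line only 1.5 mm.
- bar_top (a point): Centre of the top of the steel bar on the wheel's top face, on the wheel's axis, 58 mm above its underside (about 99 mm above the bench unseated, 88 mm home). The bar is 70 mm long along the wheel's x, 22 mm wide, 20 mm high, parallel to the slot.
- swing_arm (a joint): Hold-down arm on the post: 0 = at its stop, plunger over the wheel's axis, arm along the base's -y; grows counter-clockwise from above, towards the base's +x (away from the robot), to 1.9 rad. Stays where it is left; takes about 2 N at the pin. Arm 24 mm wide, 115 to 129 mm above the bench, 147 mm long.
- handle_top (a point): Top of the upright round pin on the arm, 14 mm in diameter, 40 mm tall, standing 70 mm from the post's axis; its top is 168 mm above the bench and its foot, on the arm, 129 mm.
- plunger (a joint): Plunger in the arm's end, 130 mm from the post's axis: 0 = up, grows as it is pushed down, up to 28 mm (m). It slides with about 4 N of friction and stays where it is left. Its foot is 18 mm in diameter and 112 mm above the bench at 0; it meets the bar of a seated wheel at 24 mm of travel.
- cap_top (a point): Middle of the top of the plunger's round wooden cap, 30 mm in diameter and 10 mm thick; 172 mm above the bench when the plunger is up, about 148 mm when it rests on the bar of a seated wheel.
- tin_box: Bystander: flat blue and silver tin, 57 x 87 x 23 mm, on the bench near the base's -y end; origin at the centre of its underside.
- bradawl: Bystander: bradawl with a wooden handle, 151 mm long, 26 mm high, lying on the bench beyond the base; origin at the centre of its underside.
- mallet: Bystander: wooden mallet, 215 mm long, 64 mm high, lying right of the base; origin at the centre of its underside.
Things that resemble listed ones, but are neither listed nor needed, are in the scene too. Of the things like the wheel, leave any that is turquoise; of the rest the smaller one is meant.

How it is judged:
By the outcome, as a careful person would: the job done as asked, in the order asked, and still so for the second after the job is handed in, with the robot touching nothing.
It also fails if it takes over 64 s, if anything falls off the work surface, if the arm or the gripper's body presses on something with over 40 N, if the wrist force passes 120 N, or if a joint passes its speed limit or range.

## Working session

There is one attempt and no reset: what is moved stays moved. The work goes in short steps, Python scripts to look and compute and a tool call to move; the robot and the scene stay as the last step left them, time stands still between calls to the robot, and variables do not carry over. Pictures are saved under pics/ and viewed, at most 10 in all, crops included, and the job is handed in when it is done.

Besides the shell and the picture viewer there is one more tool, called after "Request:" as name([rows], argument=value, ...), one row to a line, values as JSON. play_rows: Moves the arm, as the interface text tells. Its arguments: {"type":"object","properties":{"targets":{"type":"array"}},"required":["targets"]}

```bash
mkdir -p pics; cat > h.py <<'E'
import numpy as np, cv2
from cell import ctrl
def K(n):
    c=ctrl.calibration(n); f=200/np.tan(np.radians(c['vfov'])/2); return f,c['cx'],c['cy'],np.array(c['extrinsics'])
def pts(n,d,m):
    f,cx,cy,E=K(n); v,u=np.nonzero(m&(d>0)); z=d[v,u]
    P=np.stack([(u-cx)*z/f,(v-cy)*z/f,z,np.ones_like(z)],1)@E.T
    return P[:,:3],u,v
def proj(n,p):
    f,cx,cy,E=K(n); q=np.linalg.inv(E)@np.append(p,1); return f*q[0]/q[2]+cx,f*q[1]/q[2]+cy
E
python3 - <<'E'
from h import *
ims=[]
for n in('top','side'):
    p,d=ctrl.get_image(n); np.save(n+'_d.npy',d); cv2.imwrite('pics/'+n+'0.png',p[...,::-1])
    print(n,ctrl.calibration(n))
    for t in('honing_head','wheel','swing_arm','handle_top','cap_top','plunger','bar_top','collar','tin_box','bradawl','mallet'):
        for r in ctrl.trace(n,t)[:4]:
            P,u,v=pts(n,d,r['pixels'])
            if len(P): print(n,t,round(r['confidence'],2),r['bbox'],len(P),np.median(P,0).round(),'maxz',np.percentile(P[:,2],97).round())
print(ctrl.read_state())
E
```

```text
top {'vfov': 47.37718689626182, 'cx': 326.31156545990257, 'cy': 199.41821420975185, 'extrinsics': array([[-1.21539375e-02, -9.98411199e-01,  5.50214431e-02,
         4.55791171e+02],
       [-9.99863020e-01,  1.15165041e-02, -1.18874741e-02,
        -2.19035530e+02],
       [ 1.12349326e-02, -5.51583859e-02, -9.98414407e-01,
         1.15023270e+03],
       [ 0.00000000e+00,  0.00000000e+00,  0.00000000e+00,
         1.00000000e+00]])}
top honing_head 0.81 [238.0, 154.4, 341.9, 223.1] 4185 [ 549. -108.   18.] maxz 167.0
top wheel 0.95 [279.1, 166.4, 329.9, 217.6] 1710 [ 530. -193.   80.] maxz 100.0
top wheel 0.93 [381.6, 213.3, 430.3, 257.6] 1882 [ 431. -424.   38.] maxz 59.0
top wheel 0.88 [279.7, 234.0, 347.5, 305.5] 3544 [ 346. -196.   51.] maxz 78.0
top swing_arm 0.7 [239.5, 161.7, 314.0, 188.6] 883 [ 564. -117.  130.] maxz 170.0
top handle_top 0.61 [240.3, 160.3, 312.8, 191.3] 922 [ 564. -117.  130.] maxz 170.0
top handle_top 0.52 [282.0, 168.2, 333.8, 212.6] 1641 [ 531. -193.   80.] maxz 100.0
top cap_top 0.53 [298.0, 161.7, 314.8, 172.9] 147 [ 576. -185.  169.] maxz 172.0
top 
[... 2076 characters left out ...]
: 1.2, 'qpos': array([-1.31577431,  0.62840535,  0.03849857,  1.51744071, -0.02702874,
        0.99631645, -0.01998373]), 'qd': array([ 7.57276504e-04,  1.08450482e-03,  8.04580916e-04, -8.68362920e-04,
        1.31187329e-06,  9.31153207e-04, -5.75252312e-04]), 'tau': array([ 2.20581924e-04, -5.63294363e+01,  1.22572638e+00, -1.93776602e+01,
        1.09846640e-02,  1.86327306e-03, -9.69175886e-06]), 'eef_pos': array([204.93893509, 616.83190683, 256.29686553]), 'tool_rot': array([-3.14153985e+00, -5.94033322e-05,  2.82074651e+00]), 'force': array([ 0.31079454, -0.34484485, -0.26096   ]), 'torque': array([0.00591547, 0.04122014, 0.00188249]), 'gripper_force': 0.0, 'width': 85.35073855711384}
```

```bash
python3 - <<'E'
from h import *
t=cv2.imread('pics/top0.png')[120:320,220:480]; s=cv2.imread('pics/side0.png')[140:340,230:490]
cv2.imwrite('pics/c0.png',cv2.resize(np.vstack([t,s]),None,fx=1.5*1,fy=1.5,interpolation=cv2.INTER_CUBIC)) if 0 else cv2.imwrite('pics/c0.png',cv2.resize(np.hstack([t,s]),(800,308*1),interpolation=cv2.INTER_CUBIC))
cv2.imwrite('pics/c1.png',cv2.resize(cv2.imread('pics/top0.png')[130:240,225:365],None,fx=5.4,fy=5.4,interpolation=cv2.INTER_CUBIC))
E
```

```text
(no output)
```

View pics/c0.png

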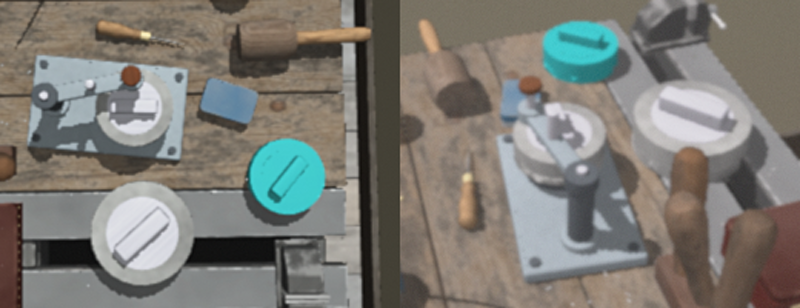

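View pics/c1.png

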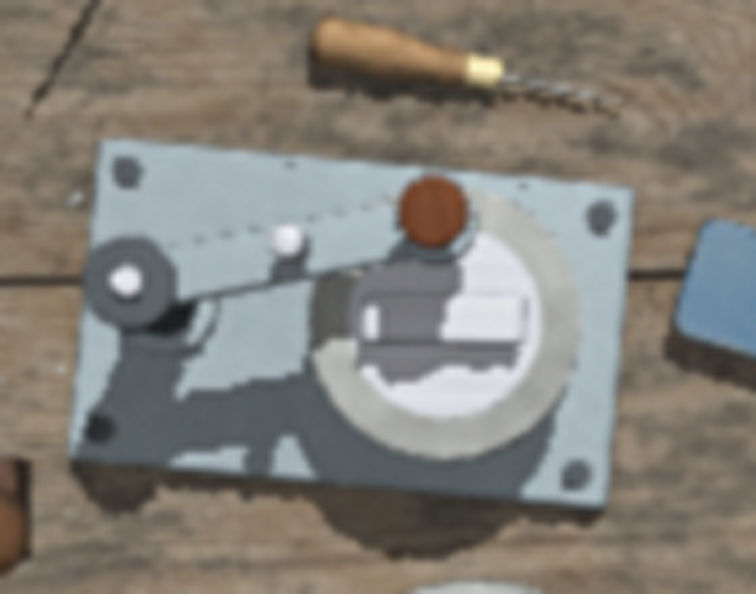

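```bash
python3 - <<'E'
from h import *
A=[]
for n in('top','side'):
    d=np.load(n+'_d.npy'); P,u,v=pts(n,d,np.ones(d.shape,bool)); A.append(P)
for n,P in zip(('top','side'),A):
    print('==',n)
    b=P[(abs(P[:,0]-550)<130)&(P[:,1]>-300)&(P[:,1]<40)]
    base=b[(abs(b[:,2]-18)<4)]
    r=cv2.minAreaRect(base[:,:2].astype(np.float32)); print('base',r)
    disk=lambda lo,hi,x,y,R:b[(b[:,2]>lo)&(b[:,2]<hi)&(np.hypot(b[:,0]-x,b[:,1]-y)<R)]
    for nm,q in (('wheelface',disk(74,85,530,-190,75)),('bar',disk(93,104,530,-190,60)),('cap',disk(164,180,576,-183,30)),('pin',disk(158,180,565,-127,22)),('posttop',disk(110,145,545,-55,30)),('posttoptop',disk(138,180,545,-55,30))):
        if len(q)>4:
            rr=cv2.minAreaRect(q[:,:2].astype(np.float32)); print(nm,len(q),q.mean(0).round(1),'rect',np.round(rr[0],1),np.round(rr[1],1),round(rr[2],1),'encl',np.round(cv2.minEnclosingCircle(q[:,:2].astype(np.float32))[0],1),np.round(q[:,2].max()))
    # heights on path
    for y in range(600,-150,-50):
        x=205+(617-y)/747*360
        q=P[(abs(P[:,1]-y)<25)&(abs(P[:,0]-x)<110)]
        if len(q): print(y,int(x),q[:,2].max().round(),end=' | ')
    print()
E
```

```text
== top
base ((553.263916015625, -147.65847778320312), (304.61444091796875, 253.24900817871094), 84.79306030273438)
wheelface 1383 [ 530.3 -190.5   79.2] rect [ 538.6 -188.5] [113.9 118.5] 51.3 encl [ 539.8 -186.8] 85.0
bar 295 [ 539.6 -186.3   98.5] rect [ 539.7 -186. ] [67.3 21.4] 89.0 encl [ 538.5 -186. ] 103.0
cap 140 [ 576.4 -185.6  168.9] rect [ 576.3 -185.4] [26.1 26.3] 88.7 encl [ 576.8 -185.6] 176.0
pin 33 [ 565.6 -126.6  166.9] rect [ 565.4 -126.8] [13. 11.] 86.6 encl [ 566.  -126.7] 172.0
posttop 283 [552.6 -60.2 131. ] rect [554.1 -59.2] [39.2 42.2] 30.6 encl [552.1 -61.4] 141.0
posttoptop 6 [553.4 -57.6 139.3] rect [553.4 -57.5] [8.9 2.3] 89.6 encl [553.4 -57.5] 141.0
600 213 3.0 | 550 237 23.0 | 500 261 33.0 | 450 285 43.0 | 400 309 32.0 | 350 333 33.0 | 300 357 26.0 | 250 381 50.0 | 200 405 50.0 | 150 430 190.0 | 100 454 200.0 | 50 478 201.0 | 0 502 185.0 | -50 526 141.0 | -100 550 170.0 | 
== side
base ((546.9541625976562, -139.7630615234375), (272.96856689453125, 266.95965576171875), 65.5584716796875)
wheelface 1084 [ 532.8 -176.8   79.6] rect [ 536.1 -183.1] [121.2 115. ] 26.3 encl [ 537.1 -185.7] 85.0
bar 169 [ 534.5 -182.9   99.1] rect [ 537.2 -185.3] [71.5 21.8] 88.6 encl [ 535.6 -185.3] 103.0
cap 145 [ 575.3 -181.9  168.9] rect [ 574.7 -183.8] [28.4 28. ] 20.1 encl [ 572.6 -184.5] 172.0
pin 59 [ 564.6 -122.7  164.9] rect [ 563.9 -124.5] [12.8 12.7] 64.6 encl [ 564.5 -125.3] 171.0
posttop 480 [553.1 -52.3 128.6] rect [552.5 -58.1] [39.7 46.2] 25.9 encl [550.5 -60.2] 139.0
posttoptop 6 [550.3 -56.3 138.5] rect [550.3 -57. ] [5.5 9.7] 19.5 encl [551.4 -56.6] 139.0
250 381 47.0 | 200 405 48.0 | 150 430 192.0 | 100 454 201.0 | 50 478 201.0 | 0 502 183.0 | -50 526 139.0 | -100 550 171.0 |
```

```bash
cat >> h.py <<'E'
def go(*targets):
    """targets: (x,y,z,jaw angle deg of tool y in world) -> rows relative to current pose"""
    s=ctrl.read_state(); r,p,y=s['tool_rot']; Rz=lambda a:np.array([[np.cos(a),-np.sin(a),0],[np.sin(a),np.cos(a),0],[0,0,1]])
    Ry=np.array([[np.cos(p),0,np.sin(p)],[0,1,0],[-np.sin(p),0,np.cos(p)]]); Rx=np.array([[1,0,0],[0,np.cos(r),-np.sin(r)],[0,np.sin(r),np.cos(r)]])
    R=Rz(y)@Ry@Rx; a0=np.degrees(np.arctan2(R[1,1],R[0,1]))
    print('pos',s['eef_pos'].round(1),'jaw',a0.round(1),'F',s['force'].round(1),'w',round(s['width'],1),'t',round(s['clock'],2),'q',s['qpos'].round(2))
    for t in targets:
        d=R.T@(np.array(t[:3])-s['eef_pos'])/10; print(t,'->',d.round(2),'spin',round((a0-t[3]+180)%360-180,1))
E
python3 -c "
from h import *
go((565,-126,275,11))"
```

```text
pos [204.9 616.8 256.3] jaw 71.6 F [ 0.3 -0.3 -0.3] w 85.4 t 1.2 q [-1.32  0.63  0.04  1.52 -0.03  1.   -0.02]
(565, -126, 275, 11) -> [-57.6  -59.14  -1.87] spin 60.6
```

Request:
play_rows([
  [0, -5.8, -5.9, -1.9, 6],
  [0, -11.6, -11.8, -1.9, 12],
  [0, -17.4, -17.7, -1.9, 18],
  [0, -23.1, -23.6, -1.9, 25],
  [0, -28.8, -29.5, -1.9, 32],
  [0, -34.6, -35.5, -1.9, 38],
  [0, -40.4, -41.4, -1.9, 45],
  [0, -46.1, -47.3, -1.9, 52],
  [0, -52, -53.2, -1.9, 60.6],
  [0, -57.6, -59.1, -1.9, 60.6],
])

```text
clock: 2.2
eef_pos: [423.6, 166.8, 275.0]
tool_rot: [3.141, -0.0, 1.76]
force: [1.2, 0.6, -0.2]
width: 85.4
gripper_force: 0.0
```

```bash
python3 -c "
from h import *
go((565,-126,275,11),(565,-126,163,11))"
```

```text
pos [423.6 166.8 275. ] jaw 10.9 F [ 1.2  0.6 -0.2] w 85.4 t 2.2 q [-0.73  0.35  0.39  2.02 -0.18  0.81 -0.05]
(565, -126, 275, 11) -> [-31.42   8.37  -0.  ] spin -0.1
(565, -126, 163, 11) -> [-31.42   8.35  11.2 ] spin -0.1
```

Request:
play_rows([
  [0, -31.4, 8.4, 0, 0],
  [0, -31.4, 8.4, 0, 0],
  [0, -31.4, 8.4, 0, 0],
  [0, -31.4, 8.4, 0, 0],
  [0, -31.4, 8.4, 0, 0],
  [0, -31.4, 8.4, 0, 0],
  [0, -31.4, 8.4, 0, 0],
  [0, -31.4, 8.4, 0, 0],
  [0, -31.4, 8.4, 5, 0],
  [0, -31.4, 8.4, 7, 0],
])

```text
clock: 3.2
eef_pos: [563.6, -121.8, 201.8]
tool_rot: [-3.138, -0.003, 1.764]
force: [-1.0, 1.7, -0.2]
width: 85.7
gripper_force: 0.0
```

```bash
python3 -c "
from h import *
go((565,-126,163,11))"
```

```text
pos [ 563.6 -121.8  201.8] jaw 11.1 F [-1.   1.7 -0.2] w 85.7 t 3.2 q [-0.06  0.62  0.36  1.79 -0.29  0.79  0.63]
(565, -126, 163, 11) -> [-0.45  0.07  3.88] spin 0.1
```

Request:
play_rows([
  [0, 0, 0, 2.5, 0],
  [0, 0, 0, 4.2, 0],
  [0, 0, 0, 4.2, 0],
  [0, 0, 0, 4.2, 0],
])

```text
clock: 3.6
eef_pos: [565.5, -122.8, 163.0]
tool_rot: [-3.142, -0.0, 1.764]
force: [-0.9, 0.0, 0.4]
width: 85.8
gripper_force: 0.0
```

```bash
python3 - <<'E'
from h import *
go((565,-126,163,11))
n='side'; p,d=ctrl.get_image(n); a=[proj(n,np.array(q)) for q in ((565,-126,168),ctrl.read_state()['eef_pos'])]; print(a)
cv2.imwrite('pics/s1.png',cv2.resize(p[130:290,240:440,::-1],None,fx=3.5,fy=3.5,interpolation=cv2.INTER_CUBIC))
E
```

```text
pos [ 565.5 -122.8  163. ] jaw 11.1 F [-0.9  0.   0.4] w 85.8 t 3.6 q [-0.04  0.67  0.33  1.82 -0.32  0.71  0.66]
(565, -126, 163, 11) -> [-0.3  -0.11 -0.  ] spin 0.1
[(np.float64(328.6140988612236), np.float64(212.26026753710696)), (np.float64(328.55376576013964), np.float64(215.2580410149365))]
```

View pics/s1.png

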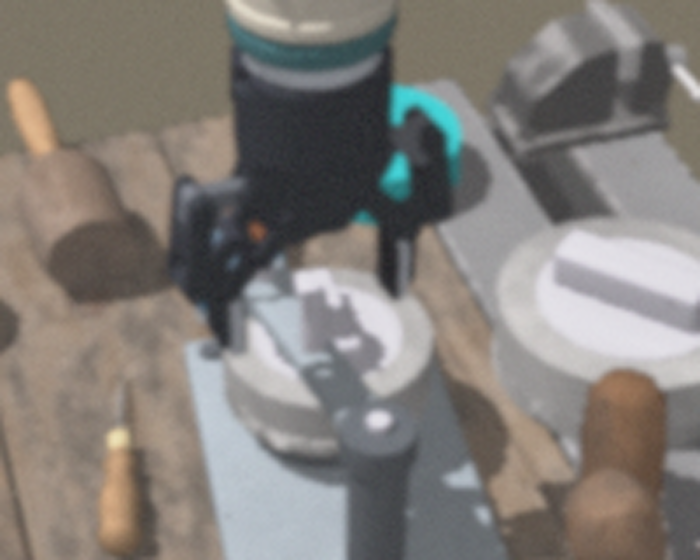

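Side view: gripper straddles the arm over the pin (~px 325,210 in the full frame), jaws either side. Closing.

Request:
play_rows([
  [0, -0.3, 0, 0, 0],
  [1, -0.3, 0, 0, 0],
  [1, -0.3, 0, 0, 0],
  [1, -0.3, 0, 0, 0],
  [1, -0.3, 0, 0, 0],
  [1, -0.3, 0, 0, 0],
  [1, -0.3, 0, 0, 0],
  [1, -0.3, 0, 0, 0],
])

```text
clock: 4.45
eef_pos: [565.8, -126.7, 162.7]
tool_rot: [-3.141, -0.0, 1.763]
force: [-1.2, 0.1, 4.1]
width: 12.3
gripper_force: 58.4
```

```bash
python3 - <<'E'
from h import *
c=np.array([551.5,-57.5])
s=ctrl.read_state(); e=s['eef_pos'][:2]-c; R=np.hypot(*e); a0=np.degrees(np.arctan2(e[1],e[0])); print(R,a0)
# follow arc with measured radius; spin jaw along at same rate
go(*[(*(c+R*np.array([np.cos(np.radians(a0+k)),np.sin(np.radians(a0+k))])),163,11+k) for k in range(8,81,8)])
E
```

```text
70.60934180159961 -78.33255802929632
pos [ 565.8 -126.7  162.7] jaw 11.0 F [-1.2  0.1  4.1] w 12.3 t 4.45 q [-0.04  0.67  0.33  1.81 -0.32  0.71  0.66]
(np.float64(575.2642954891695), np.float64(-123.99013016650336), 163, 19) -> [ 0.08  0.98 -0.03] spin -8.0
(np.float64(584.2866605975746), np.float64(-120.03570209499989), 163, 27) -> [ 0.3   1.94 -0.03] spin -16.0
(np.float64(592.6708706517215), np.float64(-114.86408771552408), 163, 35) -> [ 0.64  2.86 -0.03] spin -24.0
(np.float64(600.2537365398039), np.float64(-108.57594661934824), 163, 43) -> [ 1.12  3.73 -0.03] spin -32.0
(np.float64(606.8876664026924), np.float64(-101.29367032025496), 163, 51) -> [ 1.7   4.52 -0.03] spin -40.0
(np.float64(612.4435383415893), np.float64(-93.15900004293957), 163, 59) -> [ 2.4   5.22 -0.03] spin -48.0
(np.float64(616.8132136289145), np.float64(-84.33026789129973), 163, 67) -> [ 3.18  5.82 -0.03] spin -56.0
(np.float64(619.9116415056321), np.float64(-74.97931509413311), 163, 75) -> [ 4.04  6.3  -0.03] spin -64.0
(np.float64(621.6785145975316), np.float64(-65.28814731108542), 163, 83) -> [ 4.95  6.66 -0.03] spin -72.0
(np.float64(622.0794427296672), np.float64(-55.44539209951373), 163, 91) -> [ 5.91  6.89 -0.03] spin -80.0
```

Request:
play_rows([
  [1, 0.1, 1.0, 0, -8],
  [1, 0.3, 1.9, 0, -16],
  [1, 0.65, 2.85, 0, -24],
  [1, 1.1, 3.7, 0, -32],
  [1, 1.7, 4.5, 0, -40],
  [1, 2.4, 5.2, 0, -48],
  [1, 3.2, 5.8, 0, -56],
  [1, 4.05, 6.3, 0, -64],
  [1, 4.95, 6.65, 0, -72],
  [1, 5.9, 6.9, 0, -80],
])

```text
clock: 5.45
eef_pos: [622.5, -55.7, 162.8]
tool_rot: [-3.141, -0.0, -3.119]
force: [-2.1, -0.8, 3.3]
width: 12.2
gripper_force: 58.5
```

Request:
play_rows([
  [1, 0, 0, 0, 0],
  [0, 0, 0, 0, 0],
  [0, 0, 0, 0, 0],
  [0, 0, 0, 0, 0],
  [0, 0, 0, 0, 0],
  [0, 0, 0, -4, 0],
  [0, 0, 0, -7, 0],
])

```text
clock: 6.15
eef_pos: [622.4, -55.7, 233.4]
tool_rot: [3.142, -0.001, -3.125]
force: [1.1, 0.0, 0.2]
width: 85.3
gripper_force: 0.0
```

```bash
python3 - <<'E'
from h import *
n='top'; p,d=ctrl.get_image(n); cv2.imwrite('pics/t2.png',p[...,::-1])
P,u,v=pts(n,d,np.ones(d.shape,bool))
b=P[(P[:,2]>95)&(P[:,2]<103)&(np.hypot(P[:,0]-538,P[:,1]+186)<50)]
rr=cv2.minAreaRect(b[:,:2].astype(np.float32)); print('bar',len(b),rr)
n='side'; p,d=ctrl.get_image(n);P,u,v=pts(n,d,np.ones(d.shape,bool))
q=P[(P[:,2]>115)&(P[:,2]<180)&(P[:,0]>630)&(P[:,1]>-120)&(P[:,1]<40)&(P[:,0]<730)]; print('arm far end',len(q),q.mean(0) if len(q) else 0)
go((538.5,-186,200,-1),(538.5,-186,110,-1))
E
```

```text
bar 274 ((539.5675048828125, -185.9792022705078), (67.24925231933594, 21.319738388061523), 89.51575469970703)
arm far end 893 [670.04808405 -47.6360458  139.11959685]
pos [625.4 -55.8 237.1] jaw 91.0 F [-0.2 -0.5  0.2] w 85.7 t 6.25 q [ 0.08  0.61 -0.06  1.61  0.04  0.91  1.6 ]
(538.5, -186, 200, -1) -> [  8.94 -12.87   3.64] spin 92.0
(538.5, -186, 110, -1) -> [  9.02 -12.86  12.64] spin 92.0
```

Request:
play_rows([
  [0, 4, -5.5, 0, 8.5],
  [0, 7, -9, 1, 17],
  [0, 9.2, -12.9, 2, 25.5],
  [0, 9.2, -12.9, 3.2, 34],
  [0, 9.2, -12.9, 3.2, 42.5],
  [0, 9.2, -12.9, 3.2, 51],
  [0, 9.2, -12.9, 3.2, 59],
  [0, 9.2, -12.9, 3.2, 67],
  [0, 9.2, -12.9, 3.2, 75],
  [0, 9.2, -12.9, 3.2, 83],
])

```text
clock: 7.25
eef_pos: [532.5, -186.1, 200.1]
tool_rot: [-3.141, -0.0, 1.704]
force: [-0.2, 0.3, -0.0]
width: 85.6
gripper_force: 0.0
```

Request:
play_rows([
  [0, 0, 0, 3, 8.5],
  [0, 0, 0, 3, 8.5],
  [0, 0, 0, 3, 8.5],
])

```text
clock: 7.55
eef_pos: [532.2, -185.9, 170.1]
tool_rot: [-3.139, -0.0, 1.566]
force: [0.6, -1.0, 1.0]
width: 85.3
gripper_force: 0.0
```

```bash
python3 - <<'E'
from h import *
go((539,-186,108,-1))
E
```

```text
pos [ 532.2 -185.9  170.1] jaw -0.3 F [ 0.6 -1.   1. ] w 85.3 t 7.55 q [ 0.05  0.65  0.37  1.85 -0.34  0.71  0.61]
(539, -186, 108, -1) -> [-0.    0.69  6.21] spin 0.7
```

Request:
play_rows([
  [0, 0, 0.7, 3, 0.7],
  [0, 0, 0.7, 6.2, 0.7],
  [0, 0, 0.7, 6.2, 0.7],
  [0.3, 0, 0.7, 6.2, 0.7],
  [1, 0, 0.7, 6.2, 0.7],
  [1, 0, 0.7, 6.2, 0.7],
  [1, 0, 0.7, 6.2, 0.7],
  [1, 0, 0.7, 6.2, 0.7],
  [1, 0, 0.7, 6.2, 0.7],
  [1, 0, 0.7, 6.2, 0.7],
])

```text
clock: 8.55
eef_pos: [539.3, -186.3, 109.4]
tool_rot: [-3.141, -0.0, 1.55]
force: [-2.4, 0.3, 6.6]
width: 20.3
gripper_force: 62.2
```

Request:
play_rows([
  [1, 0, 0, 0.1, 0],
  [1, 0, 0, 0.2, 0],
  [1, 0, 0, 0.2, 0],
])

```text
clock: 8.85
eef_pos: [539.3, -186.4, 108.4]
tool_rot: [3.142, -0.001, 1.55]
force: [-4.7, 1.4, 15.5]
width: 20.6
gripper_force: 63.2
```

Request:
play_rows([
  [1, 0, 0, 0.1, -8],
  [1, 0, 0, 0.1, -16],
  [1, 0, 0, 0.1, -24],
  [1, 0, 0, 0.1, -32],
  [1, 0, 0, 0.1, -40],
  [1, 0, 0, 0.1, -48],
  [1, 0, 0, 0.1, -56],
  [1, 0, 0, 0.1, -64],
  [1, 0, 0, 0.1, -72],
  [1, 0, 0, 0.1, -79],
])

```text
clock: 9.85
eef_pos: [539.4, -185.4, 107.9]
tool_rot: [3.141, -0.0, 2.933]
force: [-5.3, 3.7, 16.6]
width: 20.3
gripper_force: 63.3
```

Request:
play_rows([
  [1, 0, 0, 0.1, -2],
  [1, 0, 0, 0.2, -4],
  [1, 0, 0, 0.3, -5],
  [1, 0, 0, 0.4, -6],
  [1, 0, 0, 0.4, -7],
  [1, 0, 0, 0.4, -7],
])

```text
clock: 10.45
eef_pos: [539.0, -185.9, 102.3]
tool_rot: [3.141, -0.001, 3.051]
force: [-2.5, 1.5, 5.9]
width: 20.9
gripper_force: 62.1
```

Request:
play_rows([
  [1, 0, 0, 0.2, 0],
  [1, 0, 0, 0.4, 0],
  [1, 0, 0, 0.5, 0],
  [1, 0, 0, 0.5, 0],
])

```text
clock: 10.85
eef_pos: [539.0, -186.0, 98.4]
tool_rot: [3.142, -0.001, 3.051]
force: [-6.2, 1.4, 15.7]
width: 20.3
gripper_force: 63.3
```

Request:
play_rows([
  [1, 0, 0, 0.1, 0],
  [1, 0, 0, 0.2, 0],
  [1, 0, 0, 0.2, 0],
])

```text
clock: 11.15
eef_pos: [539.1, -186.0, 98.3]
tool_rot: [-3.141, -0.001, 3.05]
force: [-9.0, 3.2, 31.9]
width: 20.2
gripper_force: 65.4
```

Request:
play_rows([
  [1, 0, 0, -0.2, 0],
  [0, 0, 0, -0.2, 0],
  [0, 0, 0, -0.2, 0],
  [0, 0, 0, -0.2, 0],
  [0, 0, 0, -0.2, 0],
  [0, 0, 0, -4, 0],
  [0, 0, 0, -8, 0],
  [0, 0, 0, -11, 0],
  [0, 0, 0, -12.7, 0],
  [0, 0, 0, -12.7, 0],
])

```text
clock: 12.15
eef_pos: [541.4, -186.7, 224.0]
tool_rot: [-3.14, 0.005, 3.051]
force: [-0.2, -0.3, -0.9]
width: 85.9
gripper_force: 0.0
```

```bash
python3 - <<'E'
from h import *
for n in('top','side'):
    p,d=ctrl.get_image(n); cv2.imwrite('pics/%s3.png'%n,p[...,::-1])
    P,u,v=pts(n,d,np.ones(d.shape,bool))
    b=P[(P[:,2]>80)&(P[:,2]<104)&(np.hypot(P[:,0]-538,P[:,1]+186)<50)]
    if len(b)>9: print('bar',len(b),cv2.minAreaRect(b[:,:2].astype(np.float32)),np.median(b[:,2]))
    q=P[(P[:,2]>158)&(P[:,2]<175)&(np.hypot(P[:,0]-622,P[:,1]+55)<20)]; print('pin',len(q),q.mean(0) if len(q) else 0)
go((622.3,-55.5,240,91),(622.3,-55.5,163,91))
p=cv2.imread('pics/side3.png')[130:290,240:440]; t=cv2.imread('pics/top3.png')[110:270,220:420]
cv2.imwrite('pics/b3.png',cv2.resize(np.hstack([t,p]),None,fx=2,fy=2))
E
```

```text
pin 36 [622.51568387 -55.27232706 166.24007724]
bar 342 ((538.015625, -186.09356689453125), (27.042659759521484, 70.21624755859375), 83.05889892578125) 87.204088849877
pin 64 [621.70439917 -51.86943185 165.2931326 ]
pos [ 539.5 -186.2  221.1] jaw 84.8 F [ 0.6  0.9 -0.4] w 85.3 t 12.25 q [ 0.36  0.56 -0.11  1.78  0.08  0.81  1.68]
(622.3, -55.5, 240, 91) -> [-7.06 13.76 -1.89] spin -6.2
(622.3, -55.5, 163, 91) -> [-7.07 13.76  5.81] spin -6.2
```

View pics/b3.png

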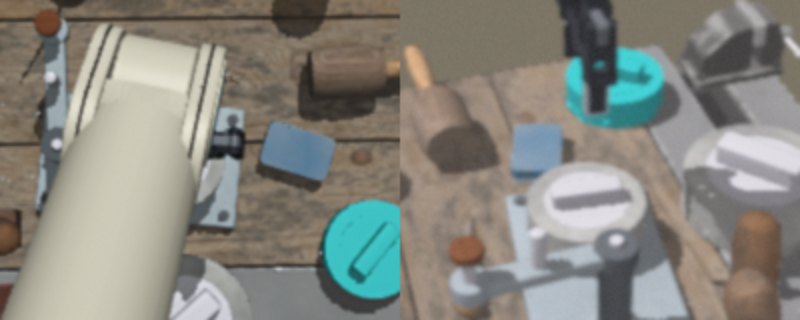

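The wheel is seated (bar top 87 mm, bar along base x); the arm is clear. Now back to the pin at (622,-55).

Request:
play_rows([
  [0, -2.5, 4.9, -2, -6],
  [0, -5, 9.5, -2, -6],
  [0, -7.1, 13.7, -1.9, -6],
  [0, -7.1, 13.7, -1.9, -6],
  [0, -7.1, 13.7, -1.9, -6],
  [0, -7.1, 13.7, 2, -6],
  [0, -7.1, 13.7, 5.7, -6],
  [0, -7.1, 13.7, 5.7, -6],
  [0, -7.1, 13.7, 5.7, -6],
])

```text
clock: 13.15
eef_pos: [621.8, -58.0, 164.0]
tool_rot: [-3.141, -0.003, -3.129]
force: [0.7, 0.2, 0.6]
width: 85.2
gripper_force: 0.0
```

```bash
python3 - <<'E'
from h import *
go((622.3,-55.5,163,91))
E
```

```text
pos [621.8 -58.  164. ] jaw 90.7 F [0.7 0.2 0.6] w 85.2 t 13.15 q [ 0.12  0.7  -0.13  1.67  0.12  0.78  1.53]
(622.3, -55.5, 163, 91) -> [-0.06  0.25  0.1 ] spin -0.3
```

Request:
play_rows([
  [0, 0, 0.3, 0, 0],
  [1, 0, 0.3, 0, 0],
  [1, 0, 0.3, 0, 0],
  [1, 0, 0.3, 0, 0],
  [1, 0, 0.3, 0, 0],
  [1, 0, 0.3, 0, 0],
  [1, 0, 0.3, 0, 0],
  [1, 0, 0.3, 0, 0],
])

```text
clock: 13.95
eef_pos: [622.9, -53.4, 165.0]
tool_rot: [-3.141, 0.0, -3.127]
force: [-1.7, -1.2, 4.3]
width: 12.3
gripper_force: 58.4
```

```bash
python3 - <<'E'
from h import *
c=np.array([551.5,-57.5])
s=ctrl.read_state(); e=s['eef_pos'][:2]-c; R=np.hypot(*e); a0=np.degrees(np.arctan2(e[1],e[0])); print(R,a0)
go(*[(*(c+70.5*np.array([np.cos(np.radians(a0-k)),np.sin(np.radians(a0-k))])),s['eef_pos'][2],91-k) for k in list(range(8,81,8))+[85,90,94,97]])
E
```

```text
71.53123726723898 3.2546886911704362
pos [622.9 -53.4 165. ] jaw 90.8 F [-1.7 -1.2  4.3] w 12.3 t 13.95 q [ 0.12  0.7  -0.13  1.67  0.12  0.78  1.52]
(np.float64(621.7583454307257), np.float64(-63.33222919104062), np.float64(165.047145993098), 83) -> [ 0.13 -0.99  0.  ] spin 7.8
(np.float64(620.2629066206359), np.float64(-73.05354213938755), np.float64(165.047145993098), 75) -> [ 0.29 -1.96  0.  ] spin 15.8
(np.float64(617.4290760498225), np.float64(-82.47212308188325), np.float64(165.047145993098), 67) -> [ 0.59 -2.9   0.  ] spin 23.8
(np.float64(613.3120110069117), np.float64(-91.4046500539591), np.float64(165.047145993098), 59) -> [ 1.01 -3.78  0.  ] spin 31.8
(np.float64(607.9918454798718), np.float64(-99.67726157870246), np.float64(165.047145993098), 51) -> [ 1.56 -4.6   0.  ] spin 39.8
(np.float64(601.572130439088), np.float64(-107.1289406827403), np.float64(165.047145993098), 43) -> [ 2.21 -5.34  0.  ] spin 47.8
(np.float64(594.1778183355116), np.float64(-113.61464890847196), np.float64(165.047145993098), 35) -> [ 2.96 -5.98  0.  ] spin 55.8
(np.float64(585.9528310433332), np.
[... 183 characters left out ...]
993098), 19) -> [ 4.68 -6.91  0.  ] spin 71.8
(np.float64(567.6642431580937), np.float64(-126.1219151811287), np.float64(165.047145993098), 11) -> [ 5.63 -7.19  0.  ] spin 79.8
(np.float64(561.6219393463806), np.float64(-127.26959469473928), np.float64(165.047145993098), 6) -> [ 6.23 -7.3   0.  ] spin 84.8
(np.float64(555.5026014644475), np.float64(-127.8862854646898), np.float64(165.047145993098), 1) -> [ 6.85 -7.35  0.  ] spin 89.8
(np.float64(550.582952254486), np.float64(-127.99403537486307), np.float64(165.047145993098), -3) -> [ 7.34 -7.35 -0.  ] spin 93.8
(np.float64(546.8948362857823), np.float64(-127.84943117869008), np.float64(165.047145993098), -6) -> [ 7.71 -7.33 -0.  ] spin 96.8
```

Request:
play_rows([
  [1, 0.1, -1, 0, 8],
  [1, 0.3, -1.95, 0, 16],
  [1, 0.6, -2.9, 0, 24],
  [1, 1, -3.8, 0, 32],
  [1, 1.55, -4.6, 0, 40],
  [1, 2.2, -5.35, 0, 48],
  [1, 2.95, -6, 0, 56],
  [1, 3.8, -6.5, 0, 64],
  [1, 4.7, -6.9, 0, 72],
  [1, 5.65, -7.2, 0, 80],
])

```text
clock: 14.95
eef_pos: [567.9, -126.7, 165.0]
tool_rot: [3.14, 0.001, 1.754]
force: [0.6, 0.3, 2.5]
width: 12.1
gripper_force: 58.6
```

```bash
python3 - <<'E'
from h import *
z=ctrl.read_state()['eef_pos'][2]
go((561.6,-127.3,z,6),(555.5,-127.9,z,1),(549.5,-128,z,-3),(545.5,-127.7,z,-6),(543,-127.5,z,-7))
E
```

```text
pos [ 567.9 -126.7  165. ] jaw 10.5 F [0.6 0.3 2.5] w 12.1 t 14.95 q [ 0.01  0.66  0.26  1.81 -0.24  0.7   0.58]
(561.6, -127.3, np.float64(165.03149319432148), 6) -> [ 0.05 -0.63 -0.  ] spin 4.5
(555.5, -127.9, np.float64(165.03149319432148), 1) -> [ 0.11 -1.24 -0.  ] spin 9.5
(549.5, -128, np.float64(165.03149319432148), -3) -> [ 0.21 -1.84 -0.  ] spin 13.5
(545.5, -127.7, np.float64(165.03149319432148), -6) -> [ 0.31 -2.22 -0.  ] spin 16.5
(543, -127.5, np.float64(165.03149319432148), -7) -> [ 0.37 -2.47 -0.01] spin 17.5
```

Request:
play_rows([
  [1, 0.05, -0.6, 0, 4.5],
  [1, 0.1, -1.2, 0, 9.5],
  [1, 0.2, -1.8, 0, 13.5],
  [1, 0.3, -2.2, 0, 16],
  [1, 0.3, -2.3, 0, 16],
  [1, 0.3, -2.3, 0, 16],
])

```text
clock: 15.55
eef_pos: [545.8, -128.3, 165.0]
tool_rot: [3.138, 0.001, 1.481]
force: [4.8, -3.2, 0.1]
width: 11.9
gripper_force: 58.6
```

Request:
play_rows([
  [1, 0, -0.1, 0, 0],
  [1, 0, -0.2, 0, 0],
  [1, 0, -0.2, 0, 0],
])

```text
clock: 15.85
eef_pos: [544.6, -128.3, 165.1]
tool_rot: [3.136, 0.002, 1.48]
force: [5.4, -3.1, -1.6]
width: 11.9
gripper_force: 58.5
```

Request:
play_rows([
  [1, 0, -0.1, 0, 0],
  [1, 0, -0.2, 0, 0],
  [1, 0, -0.3, 0, 0],
  [1, 0, -0.3, 0, 0],
])

```text
clock: 16.25
eef_pos: [543.8, -128.2, 165.1]
tool_rot: [3.132, 0.002, 1.48]
force: [10.9, -4.4, -6.1]
width: 12.0
gripper_force: 58.4
```

Request:
play_rows([
  [1, 0, 0.2, 0, 0],
  [0, 0, 0.2, 0, 0],
  [0, 0, 0.2, 0, 0],
  [0, 0, 0.2, 0, 0],
  [0, 0, 0.2, 0, 0],
  [0, 0, 0.2, -3, 0],
  [0, 0, 0.2, -6, 0],
  [0, 0, 0.2, -6, 0],
])

```text
clock: 17.05
eef_pos: [543.2, -127.7, 228.1]
tool_rot: [3.135, 0.001, 1.481]
force: [0.9, -0.4, 1.0]
width: 85.7
gripper_force: 0.0
```

```bash
python3 - <<'E'
from h import *
for n in('top','side'):
    p,d=ctrl.get_image(n); cv2.imwrite('pics/%s4.png'%n,p[...,::-1])
    P,u,v=pts(n,d,np.ones(d.shape,bool))
    for nm,x,y,R in(('pin',545,-127,15),('cap',539,-187,25)):
        q=P[(P[:,2]>158)&(P[:,2]<178)&(np.hypot(P[:,0]-x,P[:,1]-y)<R)]; print(n,nm,len(q),q.mean(0) if len(q) else 0)
go((539,-186,230,-5),(539,-186,197,-5))
E
```

```text
top pin 0 0
top cap 143 [ 539.58281217 -186.81907866  168.76108176]
side pin 51 [ 544.39097083 -123.96900145  165.13377534]
side cap 163 [ 538.40703027 -182.46370368  168.08878483]
pos [ 541.2 -126.8  225. ] jaw -5.2 F [1.1 1.  0. ] w 85.3 t 17.15 q [-0.07  0.56  0.38  1.83 -0.27  0.81  0.36]
(539, -186, 230, -5) -> [-5.92  0.31 -0.5 ] spin -0.2
(539, -186, 197, -5) -> [-5.92  0.31  2.8 ] spin -0.2
```

Request:
play_rows([
  [1, -3, 0.15, -0.5, 0],
  [1, -6, 0.3, -0.5, 0],
  [1, -6, 0.3, -0.5, 0],
  [1, -6, 0.3, -0.5, 0],
  [1, -6, 0.3, -0.5, 0],
  [1, -6, 0.3, 1, 0],
  [1, -6, 0.3, 2, 0],
  [1, -6, 0.3, 2, 0],
  [1, -6, 0.3, 2, 0],
])

```text
clock: 18.05
eef_pos: [538.7, -186.5, 204.4]
tool_rot: [-3.141, -0.0, 1.481]
force: [-0.3, -0.4, 0.6]
width: -0.3
gripper_force: 0.0
```

```bash
python3 - <<'E'
from h import *
go((539.3,-186.5,197,-5),(539.3,-186.5,174,-5))
E
```

```text
pos [ 538.7 -186.5  204.4] jaw -5.1 F [-0.3 -0.4  0.6] w -0.3 t 18.05 q [ 0.05  0.6   0.36  1.81 -0.29  0.78  0.47]
(539.3, -186.5, 197, -5) -> [0.   0.06 0.74] spin -0.1
(539.3, -186.5, 174, -5) -> [0.   0.06 3.04] spin -0.1
```

Request:
play_rows([
  [1, 0, 0.05, 0.7, 0],
  [1, 0, 0.05, 1.1, 0],
  [1, 0, 0.05, 1.5, 0],
  [1, 0, 0.05, 1.9, 0],
  [1, 0, 0.05, 2.3, 0],
  [1, 0, 0.05, 2.7, 0],
  [1, 0, 0.05, 3.0, 0],
  [1, 0, 0.05, 3.1, 0],
  [1, 0, 0.05, 3.1, 0],
])

```text
clock: 18.95
eef_pos: [539.1, -187.2, 173.3]
tool_rot: [-3.141, 0.0, 1.48]
force: [0.5, 0.4, 1.5]
width: 0.1
gripper_force: 0.4
```

Request:
play_rows([
  [1, 0, 0, 0.1, 0],
  [1, 0, 0, 0.2, 0],
  [1, 0, 0, 0.2, 0],
])

```text
clock: 19.25
eef_pos: [539.3, -187.2, 173.0]
tool_rot: [3.141, -0.0, 1.48]
force: [-2.7, 2.1, 14.0]
width: -0.2
gripper_force: 6.6
```

Request:
play_rows([
  [1, 0, 0, 0.1, 0],
  [1, 0, 0, 0.1, 0],
  [1, 0, 0, -3, 0],
  [1, 0, 0, -8, 0],
  [1, 6, 0, -10, 0],
  [1, 11, 0, -10, 0],
  [1, 16, 0, -10, 0],
  [1, 20, 0, -10, 0],
  [1, 20, 0, -10, 0],
  [1, 20, 0, -10, 0],
])

```text
clock: 20.25
eef_pos: [556.7, 13.8, 271.0]
tool_rot: [-3.14, 0.0, 1.484]
force: [-0.4, -1.1, 0.3]
width: -0.3
gripper_force: 0.0
```

```bash
python3 - <<'E'
from h import *
I=[]
for n in('top','side'):
    p,d=ctrl.get_image(n); I.append(p[...,::-1])
    P,u,v=pts(n,d,np.ones(d.shape,bool))
    for nm,x,y,R,lo,hi in(('pin',545,-127,15,158,178),('cap',539,-187,20,138,178),('bar',538.5,-186,40,82,104)):
        q=P[(P[:,2]>lo)&(P[:,2]<hi)&(np.hypot(P[:,0]-x,P[:,1]-y)<R)]; print(n,nm,len(q),q.mean(0) if len(q) else 0, np.median(q[:,2]) if len(q) else 0)
go((539,-186,230,-5))
cv2.imwrite('pics/b5.png',cv2.resize(np.hstack([I[0][110:270,220:420],I[1][130:290,240:440]]),None,fx=2,fy=2))
E
```

```text
top pin 32 [ 545.65452977 -127.77395211  166.75355533] 167.19830290743283
top cap 140 [ 539.26135306 -186.60075101  147.14344078] 147.12044321144498
top bar 145 [ 538.87152352 -186.81951685   87.30459367] 87.42117332608541
side pin 47 [ 545.30199408 -123.22037655  164.56185349] 165.10188394620297
side cap 53 [ 546.24959103 -178.90833771  144.99619247] 145.50051429898008
side bar 195 [ 546.30765795 -183.71315905   87.20439245] 87.5734804748804
pos [556.8  10.4 271.3] jaw -5.3 F [ 0.4 -0.7  0.5] w 0.2 t 20.35 q [-0.34  0.5   0.4   1.77 -0.24  0.92  0.08]
(539, -186, 230, -5) -> [-19.71   0.04   4.16] spin -0.3
```

View pics/b5.png

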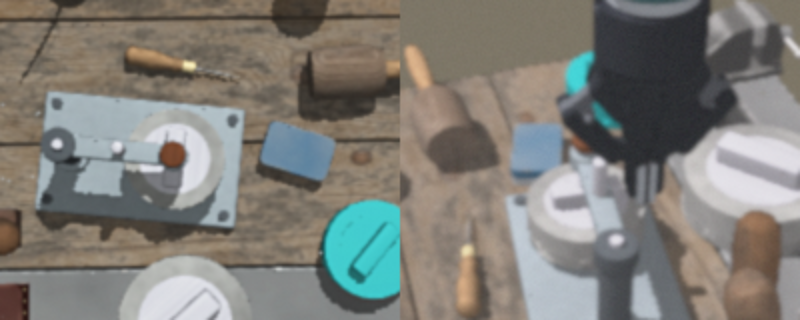

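Top view: arm over the wheel with cap at px (306,187), cap top ~148 mm, bar 88 mm, bystanders unmoved, gripper clear.

```bash
python3 -c "
from h import *
print(ctrl.finish_job())"
```

```text
the job is handed in; nothing more can be done
None
```

The job is handed in after about 20 s: the wheel is seated home on the tang, the hold-down arm is back at its stop, the plunger rests on the bar, and the tin, bradawl and mallet were left untouched.

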